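# Load a runner cleat under the sprung hold-down of a drilling jig

## Task

Load the long wooden cleat with the bevelled end into the drilling jig: with its bevelled nose leading and up, push the sprung hold-down arm's roller up and slide the cleat beneath it along the bed. Press it home against the adjustable end stop, wherever that is clamped, with a steady push of about 15 N for half a second (never more than 20 N on the stop or on the hold-down), then let go so that it lies flat on the bed, still touching the stop, with the roller bearing down on its top. Leave the other things on the table where they are.

Things in the scene. Friction and masses are not known exactly. Their poses are not given: they have to be found in the camera images.
- cleat: The part to load: plain wooden runner cleat, 180 (x) x 32 (y) x 26 mm (z), 75 to 135 g. Origin at the centre of its underside; tail (square) at x = -90, nose at +90 mm. The nose is bevelled on top: height falls from 26 mm at x = +60 to 8 mm at +90. Lies flat, bevel up, nose pointing away from the robot within 0.5 rad. Gripped across its width at x = -60 mm it stays clear of the rails
- cleat_nose (a point): middle of the lower edge of the cleat's nose: cleat x = +90 mm, y = 0, z = 0 (underside)
- jig: Drilling jig screwed to the table (immovable): plywood bed, 110 mm wide, flat top 18 mm above the table, from x = -110 to +140 mm. Origin at table height on the centre line; x is the loading direction (away from the robot within 0.3 rad), z up. Two steel cheeks at x = 100 to 130, y = +-22 to +-30 mm, 72 mm above the table, carry the hold-down's pivot (x = 115, 56 mm above the table)
- jig_mouth (a point): Point on the bed's centre line at jig x = -38 mm, where the aluminium guide rails begin (14 mm high above the bed). They flare here to about 60 mm apart and narrow to a straight channel 36 mm wide from x = -14 to +66 mm: 2 mm to spare either side of the cleat
- stop: Track strip of the adjustable steel end stop, let into the bed; origin on the bed at jig x = 80 mm. The stop itself is a shoe (block 12 (x) x 22 x 20 mm (z)) standing on the bed, clamped rigid anywhere along 34 mm: its face towards the robot (stop_face, at bed height) is somewhere from jig x = +54 to +88 mm. Its place is not measured: feel for it
- holddown (a joint): Angle (rad) of the sprung hold-down arm, two steel straps 35 mm wide overall reaching from the pivot towards the robot over the channel: 0 = resting with nothing beneath, growing as its roller lifts, about 0.17 on the cleat's full height, at most 0.7. A spring always presses it down, about 4 N at the roller at rest, 6 N on the cleat
- holddown_roller (a point): Axis of the free-turning rubber roller (radius 9 mm, 25 mm long, along jig y) at the hold-down's free end; at rest at jig x = 20 mm, 37 mm above the table, its underside 10 mm above the bed. The bevelled nose driven along the bed lifts it: 8 to 12 N against the push as the bevel climbs (more if the cleat is also pressed on the bed), then 2 to 9 N of drag, varying with friction, until the stop is met
- offcut: square-ended offcut of the same wood as the cleat but shorter, 100 x 32 x 26 mm, no bevel; origin at the centre of its underside, x along it. Not to be used. A bystander.
- spacer_cup: white ceramic cup for tile spacers, 68 mm across, 70 mm high, standing; origin at the centre of its underside. A bystander.
- carabiner: aluminium carabiner lying flat, about 89 x 49 x 9 mm; origin at its middle, on the table. A bystander.
- cabinet_handle: stainless bar handle lying on its side, 172 mm long, 12 mm thick, two 30 mm feet; origin at the middle of the bar, on the table, x along the bar. A bystander.
- ratchet: black socket ratchet lying flat, about 180 mm long, 32 mm high at the head; origin at the middle of its length, on the table, x towards the head. A bystander.
- screwdriver: screwdriver lying flat; origin on the table under it, x from handle to blade. A bystander.
Things that resemble listed ones, but are neither listed nor needed, are in the scene too. Leave any pink or purple look-alike of the cleat alone.

How it is judged:
On the way, in this order (a step that is already met when the one before it is completed fails the run):
1. the cleat's nose lifts the hold-down's roller as it enters beneath it (value of joint holddown above 0.05 rad and contact force between holddown and cleat above 1 N and x of cleat_nose in the frame of jig above 0.015 m and x of cleat_nose in the frame of stop_face below -0.0025 m), for 0.1 s.
2. the cleat, under the hold-down, is pressed against the end stop with at least 8 N for 0.25 s (contact force between cleat and stop above 8 N and x of cleat_nose in the frame of stop_face above -0.0025 m and value of joint holddown between 0.13 and 0.21 rad), for 0.25 s.
At the end, for the whole second after the job is handed in: The cleat lies at rest, flat on the bed (3.5 mm, 0.06 rad), nose within 2.5 mm of the stop, within 5 mm and 0.08 rad of the channel's centre line, the hold-down's roller bearing on its full-height top (angle 0.13 to 0.21 rad, over 2 N) (x of cleat_nose in the frame of stop_face above -0.0025 m and y of cleat_nose in the frame of jig between -0.005 and 0.005 m and z of cleat_nose in the frame of jig between 0.014 and 0.0215 m and angle between the x axis of cleat and the x axis of jig, either way round below 0.08 rad and angle between cleat's own z axis and vertical below 0.06 rad and value of joint holddown between 0.13 and 0.21 rad and contact force between holddown and cleat above 2 N and linear speed of cleat below 0.01 m/s); the robot touches nothing.
It fails at once if the cleat is pushed on the end stop with more than 20 N (contact force between cleat and stop above 20 N).
It fails at once if the cleat loads the hold-down with more than 20 N (contact force between holddown and cleat above 20 N).
It fails at once if a bystander is moved by more than 30 mm (distance of any of offcut, spacer_cup, carabiner, cabinet_handle, ratchet, screwdriver from where it was at the start of the episode above 0.03 m).
It also fails if it takes over 72 s, if anything falls off the work surface, if the arm or the gripper's body presses on something with over 40 N, if the wrist force passes 120 N, or if a joint passes its speed limit or range.

## Robot

A 6-joint arm with a two-finger parallel gripper is mounted at the origin on the work surface. World frame = base frame: x ahead of the robot, y to its left, z up, the work surface at z = 0. Lengths are in m, angles in rad, forces in N, time in s.
With the tool pointing down it reaches from about 0.275 to 0.725 m from the base axis. Payload 15.9 kg.
Tool frame: the origin (TCP) lies at the very end of the fingers, on their centre line; the grasp point (between the pads) lies 19 mm behind it; z points along the fingers, y is the line along which they close (so a half turn about z gives the same grasp; the last joint's range is limited). The gripper opens to 85 mm and grips with 20 to 120 N. Pads are 22 mm wide; open, the fingers measure 114 mm over their backs; the gripper's body (76 mm by 85 mm) begins 54 mm behind the grasp point. The pads swing forward as they close: fully open they stand 13 mm farther back than shut.
Start: joints at [1.274, 0.213, -0.034, 1.323, 0, 1.571], TCP at [0.146, 0.478, 0.231] pointing down, gripper open.
Joint ranges: [-2.98, 2.98], [-0.74, 1.72], [-1.14, 1.35], [-2.1, 2.04], [-1.57, 1.44], [-3.14, 3.14]. Speed limits (rad/s): [1.89, 1.89, 2.39, 2.57, 3.14, 3.14].

## Interface

Orientations are given as [roll, pitch, yaw] about the fixed x, y, z axes, in that order (R = Rz(yaw) Ry(pitch) Rx(roll)).
In Python, from cell import robot gives the robot as it stands.
- The arm moves only by the shell command python3 -m crank 'ROWS' [OPENING] [FORCE]. ROWS is JSON, a list of rows, each an object with "linear": the shift along the tool's x, y, z in cm, a list of three; "yaw": the turn about the tool's z in rad. In form: [{"linear": [x, y, z], "yaw": yaw}, ...]. A call has 1 to 8 rows; each row shifts and turns the commanded pose from where the row before left it, along the tool's axes as they then stand; what a row does not reach is not made up. A row lasts 1/10 s, in which the tool goes at most 50 mm and 8.59 degrees, less where a joint would pass 70% of its speed; a pose out of reach is approached as far as the arm can. A call with a gripper value outside its range is refused whole. OPENING is the finger opening in cm, from 0 to 8.54, set as the call begins (- or left out, the last holds). The fingers move at their own pace and stop on an object; FORCE is the grip in N (left out, the last holds). Time passes only in rows, so rows that do not move let the fingers close. It gives the time, the measured TCP pose, the force, the opening and the grip force at its end, in the units of the state.
- robot.sense(): the state, without advancing time (a new reading comes with each control period).
- robot.read_camera(name): name is "scene" or "top" or "wrist"; returns (picture, depth): 400x640x3 uint8, red, green, blue; 400x640 float32, m along the optical axis (not along the pixel's ray), 0 where there is no reading.
- robot.get_calibration(name): a dict with "mtx" (3x3 intrinsics, pixels), "camera_from_world" (4x4, takes a point from world to camera coordinates). Camera axes: x right, y down, z forward; pixel columns grow to the right and rows downward; lengths in m; the calibration is good to about 2 mm. The wrist camera is an equidistant fisheye: a pixel r from the principal point sees the ray r / f radians off the axis. A picture is of the moment at which its call begins: read the wrist's pose just before it. get_calibration takes no time and is no camera call; for the wrist camera it gives the pose at the moment of the call.
- robot.hand_in(): hands the job in; it is judged then, once.
Trained networks look in the newest picture that a camera, given by its name, has taken for a name from the list of things; names that differ only in an ending like _2 or _b are one class to them, and where a whole thing is asked for, a point or a joint stands for the part that bears it (a point fixed in the world has none). Each returns a list of dicts, best first, with "p" (0 to 1); they miss things now and then, are a little off and sometimes report something else, mostly with a low value. They report only what shows in the picture. A call takes as long as a camera call. They do not tell look-alikes from the thing itself.
- robot.look_for(camera, thing): "position" ([x, y, z] in m, in world coordinates, good to about 4 mm: the middle of the surface that is visible of it).
- robot.silhouettes(camera, thing): "pixels" (400x640 bool, what is visible of it).
- robot.mark_of(camera, thing): "position" ([x, y, z] in m, in world coordinates, good to about 4 mm: a listed point, or the origin of a listed thing).
The state is a dict: "clock": time; "joint_pos": joint angles; "joint_vel": joint speeds; "effort": joint torques, N m; "position": TCP position; "tool_rot": TCP orientation; "wrist_force": force on the tool from outside, world axes, zero at the start; "ft_torque": the same for the moment, N m; "opening": finger opening in m; "gripper_force": force on a finger pad.
Only numpy, scipy, OpenCV 4.12 (cv2) and the standard library are available. Lean on these libraries where they do the work, as an engineer would, in place of code of your own. Each camera call takes 0.05 s, during which the arm holds its last target. There are 200 camera calls.

## Working session

There is one attempt and no reset: what is moved stays moved. The work goes in short steps, Python scripts to look and compute and a shell command to move; the robot and the scene stay as the last step left them, time stands still between calls to the robot, and variables do not carry over. Pictures are saved under pics/ and viewed, at most 10 in all, crops included, and the job is handed in when it is done.

```bash
mkdir -p pics; ls
python3 - <<'E'
from cell import robot
import cv2,numpy as np
s=robot.sense();print({k:np.round(v,3).tolist() for k,v in s.items()})
for c in ["top","scene"]:
    p,d=robot.read_camera(c);cv2.imwrite(f"pics/{c}1.png",p[:,:,::-1])
    for t in ["cleat","cleat_nose","jig","jig_mouth","stop","holddown_roller","offcut"]:
        print(c,t,[(round(r["p"],2),np.round(r["position"],3).tolist()) for r in robot.mark_of(c,t)[:4]])
E
```

```text
pics
{'clock': 0.0, 'joint_pos': [1.274, 0.213, -0.035, 1.324, 0.0, 1.571], 'joint_vel': [0.001, -0.001, -0.0, -0.001, -0.002, -0.0], 'effort': [0.002, -68.617, 48.711, 0.018, 0.0, 0.0], 'position': [0.146, 0.478, 0.231], 'tool_rot': [-3.141, -0.0, 2.845], 'wrist_force': [-0.307, -0.32, -0.064], 'ft_torque': [0.018, 0.02, 0.011], 'gripper_force': 0.0, 'opening': 0.085}
top cleat [(0.81, [0.523, 0.447, 0.004]), (0.8, [0.297, 0.292, 0.002]), (0.68, [0.305, -0.316, -0.0]), (0.5, [0.693, -0.457, -0.0])]
top cleat_nose [(0.94, [0.62, 0.114, -0.002]), (0.92, [0.378, 0.25, -0.001]), (0.87, [0.393, -0.334, -0.004]), (0.58, [0.613, 0.432, -0.001])]
top jig [(0.61, [0.587, -0.138, 0.002])]
top jig_mouth [(0.78, [0.549, -0.128, 0.014]), (0.49, [0.694, -0.46, -0.002]), (0.36, [0.526, 0.101, 0.003])]
top stop [(0.48, [0.658, -0.16, 0.018])]
top holddown_roller [(0.73, [0.691, 0.343, 0.002]), (0.63, [0.608, -0.141, 0.037])]
top offcut [(0.59, [0.507, 0.297, 0.004])]
scene cleat [(0.9, [0.523, 0.102, 0.001]), (0.64, [0.521, 0.448, -0.001]), (0.63, [0.294, 0.289, 0.001]), (0.57, [0.303, -0.317, 0.001])]
scene cleat_nose [(0.87, [0.611, 0.431, -0.001]), (0.73, [0.611, 0.12, -0.002]), (0.67, [0.391, -0.336, -0.0]), (0.62, [0.378, 0.248, 0.005])]
scene jig [(0.87, [0.587, -0.137, -0.001])]
scene jig_mouth [(0.94, [0.552, -0.126, 0.018]), (0.44, [0.606, -0.145, 0.039])]
scene stop [(0.69, [0.523, 0.1, 0.004]), (0.51, [0.661, -0.162, 0.016])]
scene holddown_roller [(0.68, [0.607, -0.148, 0.038])]
scene offcut [(0.8, [0.509, 0.301, 0.0]), (0.6, [0.611, 0.117, -0.002])]
```

View pics/top1.png

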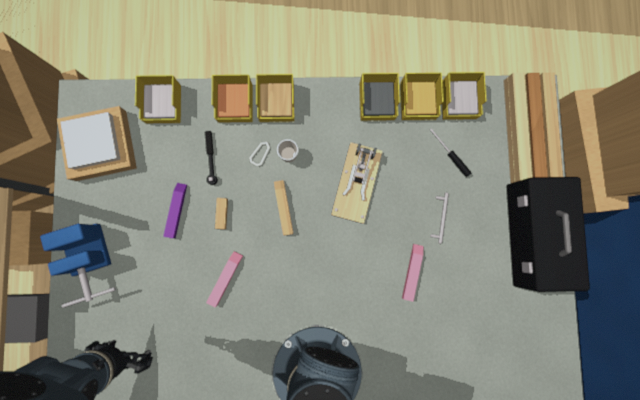

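View pics/scene1.png

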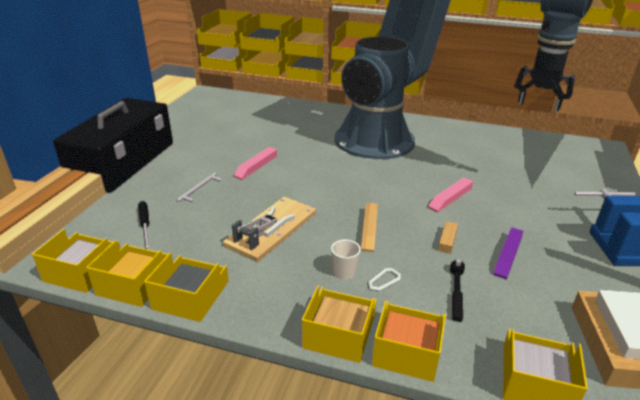

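The wooden cleat is the tan bar at top-view (284,208), beside the offcut at (221,213), and the pink and purple bars are look-alikes. The jig is at (358,183), with its mouth facing the robot. Next I'll fit the outlines.

```bash
cat > h.py <<'E'
from cell import robot
import cv2,numpy as np
def world(cam,u,v,z,cal=None):
    "pixel -> world point on the plane at height z (pinhole cameras)"
    c=cal or robot.get_calibration(cam);T=np.linalg.inv(c["camera_from_world"])
    uv=np.stack([np.ravel(u),np.ravel(v)],1).astype(float)
    K=c["mtx"]
    if cam=="wrist":
        n=(uv-[K[0,2],K[1,2]])/[K[0,0],K[1,1]];r=np.linalg.norm(n,axis=1)+1e-9
        d=np.c_[n*(np.sin(r)/r)[:,None],np.cos(r)]
    else: d=np.c_[(uv-[K[0,2],K[1,2]])/[K[0,0],K[1,1]],np.ones(len(uv))]
    w=d@T[:3,:3].T;o=T[:3,3]
    return o+w*((z-o[2])/w[:,2])[:,None]
def rect(cam,mask,z,cal=None):
    "centre, long-axis yaw, sizes of a mask on plane z"
    cs,_=cv2.findContours(mask.astype(np.uint8),0,cv2.CHAIN_APPROX_NONE)
    p=max(cs,key=cv2.contourArea)[:,0]
    w=world(cam,p[:,0],p[:,1],z,cal)[:,:2]
    (c,s,a)=cv2.minAreaRect((w*1000).astype(np.float32))
    if s[0]<s[1]: s,a=s[::-1],a+90
    return np.round(np.array(c)/1000,4),round((np.radians(a)+np.pi/2)%np.pi-np.pi/2,3),np.round(s,1)
E
python3 - <<'E'
from h import *
robot.read_camera("top")
for t,z in [("cleat",.026),("jig",.018),("jig",.03)]:
    for r in robot.silhouettes("top",t)[:5]: print(t,round(r["p"],2),rect("top",r["pixels"],z))
E
```

```text
cleat 0.89 (array([0.5225, 0.0999]), np.float64(0.163), array([177.6,  33.2]))
cleat 0.81 (array([0.5198, 0.4456]), np.float64(-0.204), array([177.9,  40.4]))
cleat 0.59 (array([0.2973, 0.2885]), np.float64(-0.483), array([185.4,  37.3]))
cleat 0.58 (array([ 0.3071, -0.3118]), np.float64(-0.236), array([183.8,  46.2]))
jig 0.95 (array([ 0.6032, -0.1417]), np.float64(-0.276), array([255.1, 111.7]))
jig 0.95 (array([ 0.6014, -0.1403]), np.float64(-0.276), array([252.7, 110.6]))
```

```bash
python3 -m crank '[{"linear":[-3.5,-2.3,0],"yaw":0},{"linear":[-3.5,-2.3,0],"yaw":0},{"linear":[-3.5,-2.3,0],"yaw":0},{"linear":[-3.5,-2.3,0],"yaw":0},{"linear":[-3.5,-2.3,0],"yaw":0},{"linear":[-3.5,-2.3,0],"yaw":0},{"linear":[-3.5,-2.3,0],"yaw":0},{"linear":[-3.5,-2.3,0],"yaw":0}]' 8.5 40
python3 -m crank '[{"linear":[-3.5,-2.3,0],"yaw":0},{"linear":[-3.5,-2.3,0],"yaw":0},{"linear":[-3.5,-2.3,0],"yaw":0},{"linear":[-3.2,-2.5,0],"yaw":0},{"linear":[0,0,0],"yaw":0.14},{"linear":[0,0,0],"yaw":0.14},{"linear":[0,0,0],"yaw":0.14},{"linear":[0,0,0],"yaw":0.14}]'
python3 -m crank '[{"linear":[0,0,0],"yaw":0.14},{"linear":[0,0,0],"yaw":0.14},{"linear":[0,0,0],"yaw":0.14},{"linear":[0,0,0],"yaw":0.14},{"linear":[0,0,0],"yaw":0.14},{"linear":[0,0,0],"yaw":0.14},{"linear":[0,0,0],"yaw":0.14},{"linear":[0,0,0],"yaw":0.14}]'
python3 -m crank '[{"linear":[0,0,0],"yaw":0.14},{"linear":[0,0,0],"yaw":0.14},{"linear":[0,0,0],"yaw":0.14},{"linear":[0,0,0],"yaw":0.14},{"linear":[0,0,1],"yaw":0.14},{"linear":[0,0,2],"yaw":0.14},{"linear":[0,0,2],"yaw":0.14},{"linear":[0,0,0],"yaw":0}]'
```

```text
clock: 1.8
position: [0.361, 0.2188, 0.2315]
tool_rot: [3.141, 0.0, 2.845]
wrist_force: [1.0, 0.5, -0.2]
opening: 0.0849
gripper_force: 0.0
clock: 2.6
position: [0.4637, 0.0902, 0.2313]
tool_rot: [-3.142, -0.0, 2.279]
wrist_force: [-0.2, -0.4, 0.6]
opening: 0.0851
gripper_force: 0.0
clock: 3.4
position: [0.4637, 0.0903, 0.2313]
tool_rot: [3.142, 0.0, 1.159]
wrist_force: [-0.8, 0.1, 1.0]
opening: 0.0849
gripper_force: 0.0
clock: 4.2
position: [0.4628, 0.0878, 0.1794]
tool_rot: [-3.14, 0.003, 0.19]
wrist_force: [-0.2, 0.7, 0.1]
opening: 0.0848
gripper_force: 0.0
```

Run:
```python
from h import *
s=robot.sense();print(np.round(s["position"],4),np.round(s["tool_rot"],3))
cal=robot.get_calibration("wrist")
p,d=robot.read_camera("wrist");cv2.imwrite("pics/w1.png",p[:,:,::-1])
for r in robot.silhouettes("wrist","cleat")[:3]: print(round(r["p"],2),[rect("wrist",r["pixels"],z,cal) for z in (.026,.02,.0)])
for t in("cleat","cleat_nose","jig_mouth"):print(t,[(round(r["p"],2),np.round(r["position"],4).tolist()) for r in robot.mark_of("wrist",t)[:2]])
```

```text
[0.4628 0.0878 0.1794] [-3.14e+00  3.00e-03  1.90e-01]
0.98 [(array([0.5231, 0.0996]), np.float64(0.173), array([178.5,  33.3])), (array([0.5227, 0.0995]), np.float64(0.173), array([182.1,  34. ])), (array([0.5212, 0.0993]), np.float64(0.173), array([194.1,  36.3]))]
0.76 [(array([ 0.3367, -0.308 ]), np.float64(-0.254), array([131.9,  70.3])), (array([ 0.3325, -0.3163]), np.float64(-0.254), array([134.5,  71.7])), (array([ 0.3185, -0.3439]), np.float64(-0.254), array([143.4,  76.4]))]
0.69 [(array([0.5192, 0.4367]), np.float64(-0.204), array([181. ,  59.6])), (array([0.5186, 0.4434]), np.float64(-0.204), array([184.7,  60.8])), (array([0.5169, 0.4659]), np.float64(-0.204), array([196.8,  64.8]))]
cleat [(0.93, [0.5218, 0.1026, -0.003]), (0.84, [0.302, -0.313, 0.0017])]
cleat_nose [(0.92, [0.6117, 0.4308, -0.0009]), (0.87, [0.391, -0.3355, -0.0029])]
jig_mouth [(0.72, [0.5532, -0.1261, 0.0165])]
```

View pics/w1.png

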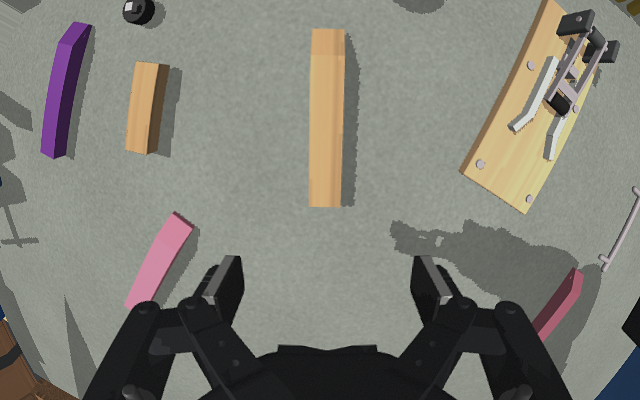

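The wrist view shows the cleat at columns 310–345, with its bevelled end at the top (row 30) and its tail at row 207. It's nearly centred under the gripper.

```bash
python3 -m crank '[{"linear":[0.14,-0.17,2],"yaw":0.02},{"linear":[0,0,3],"yaw":0},{"linear":[0,0,3],"yaw":0},{"linear":[0,0,3],"yaw":0},{"linear":[0,0,3],"yaw":0},{"linear":[0,0,2],"yaw":0},{"linear":[0,0,1.0],"yaw":0},{"linear":[0,0,0],"yaw":0}]'
python3 -m crank '[{"linear":[0,0,0.4],"yaw":0},{"linear":[0,0,0],"yaw":0},{"linear":[0,0,0],"yaw":0},{"linear":[0,0,0],"yaw":0},{"linear":[0,0,0],"yaw":0},{"linear":[0,0,0],"yaw":0},{"linear":[0,0,0],"yaw":0},{"linear":[0,0,0],"yaw":0}]' 0 50
python3 -m crank '[{"linear":[0,0,0],"yaw":0},{"linear":[0,0,0],"yaw":0},{"linear":[0,0,0],"yaw":0}]'
```

```text
clock: 5.25
position: [0.4658, 0.085, 0.011]
tool_rot: [-3.135, 0.001, 0.176]
wrist_force: [0.1, -0.5, 0.7]
opening: 0.0848
gripper_force: 0.0
clock: 6.05
position: [0.4668, 0.0853, 0.0082]
tool_rot: [-3.134, -0.002, 0.176]
wrist_force: [-1.8, 0.5, 9.3]
opening: 0.0308
gripper_force: 49.6
clock: 6.35
position: [0.4668, 0.0853, 0.0083]
tool_rot: [-3.134, -0.002, 0.176]
wrist_force: [-1.6, 1.3, 9.6]
opening: 0.031
gripper_force: 49.6
```

```bash
python3 -m crank '[{"linear":[0,0,-0.5],"yaw":0},{"linear":[0,0,-1.5],"yaw":0},{"linear":[0,0,-2],"yaw":0},{"linear":[0,0,-2],"yaw":0},{"linear":[0,0,-2],"yaw":0},{"linear":[0,0,-1],"yaw":0},{"linear":[0,0,0],"yaw":0},{"linear":[0,0,0],"yaw":0}]' 0 60
python3 -m crank '[{"linear":[-1,2,0],"yaw":0},{"linear":[-1,2,0],"yaw":0},{"linear":[-1,2,0],"yaw":0},{"linear":[-1,2,0],"yaw":0},{"linear":[-1,2,0],"yaw":0},{"linear":[-1,2,0],"yaw":0},{"linear":[-1,2,0],"yaw":0},{"linear":[-1,2,0],"yaw":0}]'
python3 -m crank '[{"linear":[0,0,0],"yaw":0.1},{"linear":[0,0,0],"yaw":0.1},{"linear":[0,0,0],"yaw":0.1},{"linear":[0,0,0],"yaw":0.1},{"linear":[0,0,0],"yaw":0.05},{"linear":[0,0,0],"yaw":0},{"linear":[0,0,0],"yaw":0}]'
python3 - <<'E'
from h import *
s=robot.sense();print(np.round(s["position"],4),np.round(s["tool_rot"],3))
cal=robot.get_calibration("wrist")
p,d=robot.read_camera("wrist");cv2.imwrite("pics/w2.png",p[:,:,::-1])
for t in("cleat","jig"):
  for r in robot.silhouettes("wrist",t)[:2]: print(t,round(r["p"],2),[rect("wrist",r["pixels"],z,cal) for z in (.12,.1,.018)])
for t in("cleat","cleat_nose","jig","jig_mouth","stop","holddown_roller"):print(t,[(round(r["p"],2),np.round(r["position"],4).tolist()) for r in robot.mark_of("wrist",t)[:2]])
E
```

```text
clock: 7.15
position: [0.4659, 0.0844, 0.0968]
tool_rot: [-3.135, 0.001, 0.176]
wrist_force: [-0.2, -0.3, -1.2]
opening: 0.0307
gripper_force: 59.4
clock: 7.95
position: [0.4143, -0.0877, 0.0951]
tool_rot: [-3.134, 0.002, 0.176]
wrist_force: [0.8, 0.4, -1.3]
opening: 0.0308
gripper_force: 59.5
clock: 8.65
position: [0.4112, -0.1017, 0.0955]
tool_rot: [-3.123, 0.005, -0.256]
wrist_force: [-1.2, -0.1, -0.6]
opening: 0.0306
gripper_force: 59.4
[ 0.4112 -0.1017  0.0955] [-3.123  0.005 -0.256]
cleat 0.95 [(array([ 0.459 , -0.1141]), np.float64(-0.228), array([147.9,  30.9])), (array([ 0.4534, -0.1121]), np.float64(-0.228), array([172.8,  36. ])), (array([ 0.4307, -0.1036]), np.float64(-0.228), array([274.9,  57.3]))]
cleat 0.72 [(array([0.3875, 0.0956]), np.float64(-0.483), array([116.9,  33.8])), (array([0.3699, 0.1329]), np.float64(-0.483), array([136.6,  39.5])), (array([0.2977, 0.2861]), np.float64(-0.483), array([217.3,  62.8]))]
jig 0.93 [(array([ 0.515 , -0.1034]), np.float64(-0.28), array([47.1, 17.6])), (array([ 0.5189, -0.0995]), np.float64(-0.28), array([55. , 20.6])), (array([ 0.5347, -0.0836]), np.float64(-0.28), array([87.4, 32.8]))]
jig 0.22 [(array([0.5   , 0.1013]), np.float64(-0.033), array([54.4, 43.6])), (array([0.5013, 0.1396]), np.float64(-0.033), array([63.6, 50.9])), (array([0.5068, 0.2967]), np.float64(-0.033), array([101.1,  81. ]))]
cleat [(0.88, [0.3042, -0.3179, -0.0001]), (0.73, [0.4683, -0.1166, 0.0849])]
cleat_nose [(0.96, [0.3891, -0.3379, -0.002]), (0.72, [0.3771, 0.2465, 0.0022])]
jig []
jig_mouth []
stop []
holddown_roller [(0.48, [0.4801, -0.4226, -0.0004])]
```

View pics/w2.png

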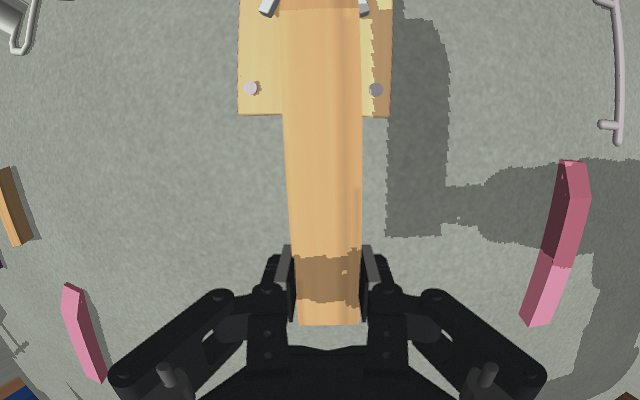

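The wrist view shows the cleat held straight at columns 283–362, pointing at the jig. The bed's front corners are at (238,113) and (391,118). I'll check the grip and the jig offset numerically.

Run:
```python
from h import *
cal=robot.get_calibration("wrist")
c=world("wrist",[238,391],[113,118],.018,cal);print("corners",np.round(c,4),"mid",np.round(c.mean(0),4),np.linalg.norm(c[0]-c[1]))
print("cleat edges",np.round(world("wrist",[284,362,294,360],[115,115,290,290],.1126,cal),4))
s=robot.sense();print(np.round(s["position"],4),np.round(s["tool_rot"],4),np.round(s["joint_pos"],4))
robot.read_camera("top")
for t,z in [("cleat",.1126),("jig",.018)]:
    for r in robot.silhouettes("top",t)[:5]: print(t,round(r["p"],2),rect("top",r["pixels"],z))
for r in robot.look_for("top","cleat")[:4]:print(np.round(r["position"],3))
o=np.array([.587,-.1365]);y=-.276
print("front edge mid pred",o-.11*np.array([np.cos(y),np.sin(y)]))
```

```text
corners [[ 0.4994 -0.0567  0.018 ]
 [ 0.4672 -0.1629  0.018 ]] mid [ 0.4833 -0.1098  0.018 ] 0.11105065420073744
cleat edges [[ 0.4899 -0.105   0.1126]
 [ 0.4818 -0.1359  0.1126]
 [ 0.4075 -0.0846  0.1126]
 [ 0.3996 -0.1168  0.1126]]
[ 0.4117 -0.1017  0.0962] [-3.1225  0.0032 -0.2554] [-0.2564  0.1375 -0.4799  0.9567  0.0191  3.1406]
cleat 0.93 (array([0.5133, 0.4175]), np.float64(-0.206), array([167.1,  40.6]))
cleat 0.75 (array([0.3071, 0.2685]), np.float64(-0.491), array([168. ,  33.9]))
cleat 0.68 (array([ 0.3113, -0.2953]), np.float64(-0.243), array([164.9,  26.5]))
jig 0.86 (array([ 0.6029, -0.1426]), np.float64(-0.289), array([249.4, 107. ]))
jig 0.67 (array([ 0.5537, -0.1429]), np.float64(1.543), array([32.8, 26.5]))
[0.292 0.29  0.03 ]
[0.515 0.449 0.029]
[ 0.306 -0.32   0.026]
front edge mid pred [ 0.48116315 -0.10652399]
```

Joint 6 is at its limit (3.14), which caused the tilt and drift. The half-turn grasp avoids this, so I'll take the cleat back to its free spot, set it down, turn the gripper 180° and regrip.

```bash
python3 -m crank '[{"linear":[0,0,0],"yaw":-0.1},{"linear":[0,0,0],"yaw":-0.1},{"linear":[0,0,0],"yaw":-0.1},{"linear":[0,0,0],"yaw":-0.1},{"linear":[0,0,0],"yaw":-0.1},{"linear":[0,0,0],"yaw":0},{"linear":[0,0,0],"yaw":0}]'
python3 -m crank '[{"linear":[1,-2,0],"yaw":0},{"linear":[1,-2,0],"yaw":0},{"linear":[1,-2,0],"yaw":0},{"linear":[1,-2,0],"yaw":0},{"linear":[1,-2,0],"yaw":0},{"linear":[1,-2,0],"yaw":0},{"linear":[1,-2,0],"yaw":0},{"linear":[1,-2,0],"yaw":0}]'
python3 -m crank '[{"linear":[0,0,0],"yaw":0},{"linear":[0,0,0],"yaw":0}]'
python3 -c "
from cell import robot;print(robot.sense()['joint_pos'])"
```

```text
clock: 10.0
position: [0.4117, -0.1019, 0.0962]
tool_rot: [-3.123, -0.006, 0.241]
wrist_force: [-0.3, 0.2, -0.8]
opening: 0.0308
gripper_force: 59.4
clock: 10.8
position: [0.4507, 0.0737, 0.0997]
tool_rot: [-3.123, -0.006, 0.241]
wrist_force: [-0.1, -0.7, -0.6]
opening: 0.0309
gripper_force: 59.4
clock: 11.0
position: [0.4505, 0.0729, 0.0995]
tool_rot: [-3.123, -0.006, 0.243]
wrist_force: [0.3, -0.4, -1.0]
opening: 0.0304
gripper_force: 59.5
[ 0.14748289  0.19035216 -0.40618626  0.97008669  0.01870417  3.04573568]
```

```bash
python3 -m crank '[{"linear":[0,0,1.5],"yaw":0},{"linear":[0,0,2],"yaw":0},{"linear":[0,0,2],"yaw":0},{"linear":[0,0,1.5],"yaw":0},{"linear":[0,0,1],"yaw":0},{"linear":[0,0,0.5],"yaw":0},{"linear":[0,0,0.4],"yaw":0},{"linear":[0,0,0],"yaw":0}]'
python3 -m crank '[{"linear":[0,0,0],"yaw":0},{"linear":[0,0,0],"yaw":0},{"linear":[0,0,0],"yaw":0},{"linear":[0,0,0],"yaw":0},{"linear":[0,0,0],"yaw":0},{"linear":[0,0,-1],"yaw":0},{"linear":[0,0,-2],"yaw":0},{"linear":[0,0,-3],"yaw":0}]' 8.5
python3 -m crank '[{"linear":[0,0,-4],"yaw":-0.14},{"linear":[0,0,-4],"yaw":-0.14},{"linear":[0,0,-3],"yaw":-0.14},{"linear":[0,0,0],"yaw":-0.14},{"linear":[0,0,0],"yaw":-0.14},{"linear":[0,0,0],"yaw":-0.14},{"linear":[0,0,0],"yaw":-0.14},{"linear":[0,0,0],"yaw":-0.14}]'
python3 -m crank '[{"linear":[0,0,0],"yaw":-0.14},{"linear":[0,0,0],"yaw":-0.14},{"linear":[0,0,0],"yaw":-0.14},{"linear":[0,0,0],"yaw":-0.14},{"linear":[0,0,0],"yaw":-0.14},{"linear":[0,0,0],"yaw":-0.14},{"linear":[0,0,0],"yaw":-0.14},{"linear":[0,0,0],"yaw":-0.14}]'
python3 -m crank '[{"linear":[0,0,0],"yaw":-0.14},{"linear":[0,0,0],"yaw":-0.14},{"linear":[0,0,0],"yaw":-0.14},{"linear":[0,0,0],"yaw":-0.14},{"linear":[0,0,0],"yaw":-0.14},{"linear":[0,0,0],"yaw":-0.14},{"linear":[0,0,0],"yaw":0},{"linear":[0,0,0],"yaw":0}]'
python3 - <<'E'
from h import *
s=robot.sense();print(np.round(s["position"],4),np.round(s["tool_rot"],4),np.round(s["joint_pos"],4))
robot.read_camera("top")
for r in robot.silhouettes("top","cleat")[:5]: print(round(r["p"],2),rect("top",r["pixels"],.026))
cal=robot.get_calibration("wrist");p,d=robot.read_camera("wrist");cv2.imwrite("pics/w3.png",p[:,:,::-1])
for t,z in (("cleat",.026),("jig",.018)):
  for r in robot.silhouettes("wrist",t)[:3]: print(t,round(r["p"],2),rect("wrist",r["pixels"],z,cal))
E
```

```text
clock: 11.8
position: [0.4508, 0.0743, 0.0107]
tool_rot: [-3.123, -0.006, 0.244]
wrist_force: [0.7, 0.0, -0.2]
opening: 0.0307
gripper_force: 59.5
clock: 12.6
position: [0.4496, 0.0731, 0.071]
tool_rot: [-3.123, -0.004, 0.244]
wrist_force: [-0.6, -0.1, -0.1]
opening: 0.0856
gripper_force: 0.0
clock: 13.4
position: [0.4503, 0.0711, 0.1814]
tool_rot: [-3.14, -0.019, 1.37]
wrist_force: [0.4, 0.1, -1.1]
opening: 0.085
gripper_force: 0.0
clock: 14.2
position: [0.4503, 0.0712, 0.1814]
tool_rot: [3.125, -0.01, 2.49]
wrist_force: [0.5, 0.7, 0.9]
opening: 0.085
gripper_force: 0.0
clock: 15.0
position: [0.4504, 0.0711, 0.1811]
tool_rot: [3.123, 0.005, -2.963]
wrist_force: [0.3, -0.1, -0.7]
opening: 0.0853
gripper_force: 0.0
[0.4504 0.0711 0.1811] [ 3.1229  0.0054 -2.9633] [ 0.1436  0.1346 -0.2572  1.1743  0.0189 -0.0347]
0.98 (array([ 0.3063, -0.3128]), np.float64(-0.253), array([178.4,  40. ]))
0.73 (array([0.6896, 0.333 ]), np.float64(0.036), array([179.9,  32.4]))
0.7 (array([ 0.639 , -0.1556]), np.float64(-0.349), array([84.3, 37.2]))
0.64 (array([0.5197, 0.4449]), np.float64(-0.2), array([176.7,  41.6]))
cleat 0.9 (array([0.5148, 0.4345]), np.float64(-0.189), array([170.2,  66.1]))
cleat 0.88 (array([0.2987, 0.2823]), np.float64(-0.486), array([188.6,  46.3]))
cleat 0.72 (array([ 0.3292, -0.3095]), np.float64(-0.261), array([126.1,  61. ]))
jig 0.7 (array([ 0.6333, -0.1523]), np.float64(-0.304), array([331.5, 115.5]))
```

```bash
python3 -m crank '[{"linear":[0.3,0,2],"yaw":-0.065},{"linear":[0,0,3],"yaw":0},{"linear":[0,0,3],"yaw":0},{"linear":[0,0,3],"yaw":0},{"linear":[0,0,3],"yaw":0},{"linear":[0,0,2],"yaw":0},{"linear":[0,0,1.0],"yaw":0},{"linear":[0,0,0],"yaw":0}]'
python3 -m crank '[{"linear":[0,0,0],"yaw":0},{"linear":[0,0,0],"yaw":0},{"linear":[0,0,0],"yaw":0},{"linear":[0,0,0],"yaw":0},{"linear":[0,0,0],"yaw":0},{"linear":[0,0,0],"yaw":0},{"linear":[0,0,0],"yaw":0},{"linear":[0,0,0],"yaw":0}]' 0 60
python3 -m crank '[{"linear":[0,0,-0.5],"yaw":0},{"linear":[0,0,-1.5],"yaw":0},{"linear":[0,0,-2],"yaw":0},{"linear":[0,0,-2],"yaw":0},{"linear":[0,0,-1],"yaw":0},{"linear":[0,0,0],"yaw":0}]'
```

```text
clock: 16.05
position: [0.4471, 0.0738, 0.0099]
tool_rot: [3.123, 0.004, -2.894]
wrist_force: [-0.4, -0.2, 0.3]
opening: 0.085
gripper_force: 0.0
clock: 16.85
position: [0.4486, 0.0741, 0.0116]
tool_rot: [3.123, 0.008, -2.894]
wrist_force: [-3.0, 0.7, 13.7]
opening: 0.0305
gripper_force: 59.1
clock: 17.45
position: [0.4485, 0.0726, 0.0818]
tool_rot: [3.124, 0.009, -2.894]
wrist_force: [1.0, -0.0, -1.5]
opening: 0.0305
gripper_force: 59.4
```

Run:
```python
from h import *
from scipy.optimize import least_squares
X={"jig":0,"jig_mouth":-.038,"stop":.080,"holddown_roller":.020}
obs=[]
for c in ("top","scene"):
  for k in range(3):
    p,d=robot.read_camera(c)
    for t in X:
      for r in robot.mark_of(c,t)[:3]:
        q=r["position"]
        if np.hypot(q[0]-.60,q[1]+.14)<.09: obs.append((X[t],q[0],q[1],c,t))
  m=[r for r in robot.silhouettes(c,"jig")][0]; print(c,m["p"],rect(c,m["pixels"],.018))
  cv2.imwrite(f"pics/{c}_jig.png",cv2.resize((p[130:240,310:410] if c=="top" else p[180:280,200:340])[:,:,::-1],None,fx=5,fy=5,interpolation=cv2.INTER_CUBIC))
o=np.array([a[:3] for a in obs])
for cam in ("top","scene",None):
  q=np.array([a[:3] for a in obs if cam in (None,a[3])])
  f=lambda v:np.r_[v[0]+q[:,0]*np.cos(v[2])-q[:,1],v[1]+q[:,0]*np.sin(v[2])-q[:,2]]
  r=least_squares(f,[.587,-.137,-.28],loss="soft_l1",f_scale=.004);print(cam,len(q),np.round(r.x,4),np.sqrt(np.mean(r.fun**2)))
```

```text
top 0.98 (array([ 0.6027, -0.1419]), np.float64(-0.296), array([250.1, 110.5]))
scene 0.65 (array([ 0.6096, -0.1502]), np.float64(-0.276), array([265.2, 151.4]))
top 11 [ 0.5859 -0.1367 -0.2978] 0.002205876281600001
scene 15 [ 0.5862 -0.138  -0.2783] 0.018525954100421717
None 26 [ 0.5861 -0.1373 -0.2888] 0.014171291992964867
```

View pics/top_jig.png

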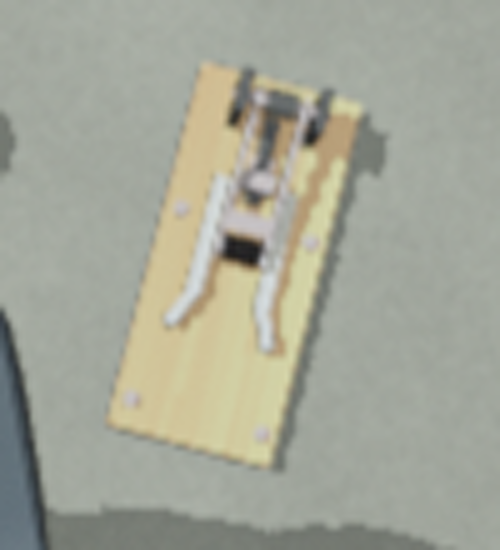

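View pics/scene_jig.png

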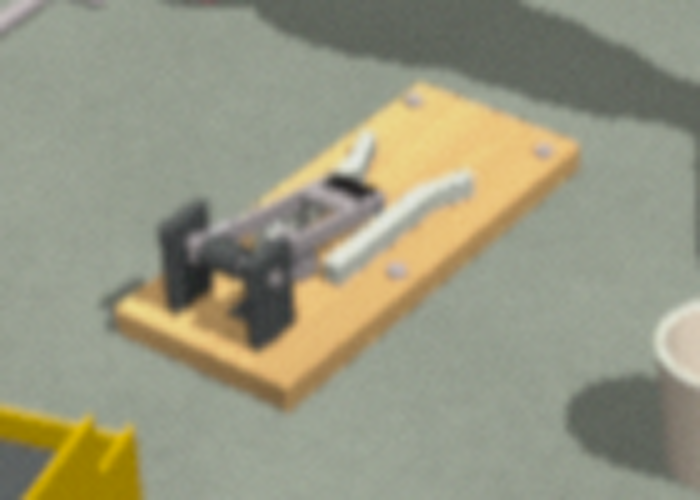

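The top crop shows the bed corners at (107,425), (278,468), (203,60) and (365,108), and the rail tips at (170,325) and (268,350). The roller is the black block at (240,250). I'll convert these to world positions.

Run:
```python
from h import *
P=np.array([[107,425],[278,468],[203,60],[365,108]])/5+[310,130]-.4
w=world("top",P[:,0],P[:,1],.018)[:,:2];f=(w[0]+w[1])/2;b=(w[2]+w[3])/2
print(np.round(w,4),"mid",f,b,np.linalg.norm(b-f),"yaw",np.arctan2(*(b-f)[::-1]))
for a,c in((0,1),(2,3)):print(np.linalg.norm(w[a]-w[c]),np.arctan2(*(w[a]-w[c])[::-1])-np.pi/2)
P=np.array([[170,325],[268,350]])/5+[310,130]-.4
r=world("top",P[:,0],P[:,1],.032);print("rail tips",r,"mid",r.mean(0))
o,y=np.array([.5862,-.1371]),-.29;u=np.array([np.cos(y),np.sin(y)])
for x in(-.11,-.038,.14):print(x,o+x*u)
```

```text
[[ 0.4975 -0.0564]
 [ 0.4675 -0.1671]
 [ 0.739  -0.1257]
 [ 0.705  -0.2324]] mid [ 0.48250628 -0.11171524] [ 0.72196979 -0.17907143] 0.24875617044253465 yaw -0.274194830645611
0.11470119361817711 -0.2652746733725242
0.11202415007255659 -0.308339446765723
rail tips [[ 0.56067192 -0.09790563  0.032     ]
 [ 0.5432875  -0.16100358  0.032     ]] mid [ 0.55197971 -0.1294546   0.032     ]
-0.11 [ 0.48079317 -0.10564526]
-0.038 [ 0.54978673 -0.12623382]
0.14 [ 0.72035414 -0.17713331]
```

```bash
python3 -m crank '[{"linear":[1.18,-1.67,0],"yaw":0},{"linear":[1.18,-1.67,0],"yaw":0},{"linear":[1.18,-1.67,0],"yaw":0},{"linear":[1.18,-1.67,0],"yaw":0},{"linear":[1.18,-1.67,0],"yaw":0},{"linear":[1.18,-1.67,0],"yaw":0},{"linear":[1.18,-1.67,0],"yaw":0},{"linear":[1.18,-1.67,0],"yaw":0}]'
python3 -m crank '[{"linear":[0,0,0],"yaw":0.107},{"linear":[0,0,0],"yaw":0.107},{"linear":[0,0,0],"yaw":0.107},{"linear":[0,0,0],"yaw":0.107},{"linear":[0,0,0],"yaw":0.105},{"linear":[0,0,0],"yaw":0},{"linear":[0,0,0],"yaw":0}]'
python3 - <<'E'
from h import *
o,y=np.array([.587,-.138]),-.286;u=np.array([np.cos(y),np.sin(y)])
s=robot.sense();p=np.array(s["position"][:2])-o
print(np.round(s["position"],4),np.round(s["tool_rot"],4),"jig frame",p@u,p@[-u[1],u[0]],s["joint_pos"][5])
p,d=robot.read_camera("scene")
cv2.imwrite("pics/s2.png",cv2.resize(p[140:280,190:390,::-1],None,fx=4,fy=4,interpolation=cv2.INTER_CUBIC))
for t in("cleat","cleat_nose"):print(t,[(round(r["p"],2),np.round(r["position"],4).tolist()) for r in robot.mark_of("scene",t)[:5]])
E
```

```text
clock: 19.85
position: [0.3885, -0.0808, 0.0776]
tool_rot: [3.123, 0.006, -2.894]
wrist_force: [-0.2, -0.6, -1.8]
opening: 0.0306
gripper_force: 59.5
clock: 20.55
position: [0.3889, -0.0801, 0.0776]
tool_rot: [3.123, -0.004, 2.859]
wrist_force: [-0.2, -0.4, -1.1]
opening: 0.0306
gripper_force: 59.4
[ 0.3889 -0.0801  0.0776] [ 3.1226 -0.0037  2.8595] jig frame -0.2063908696981779 -0.00032874319696296736 0.06378113097681347
cleat [(0.96, [0.4462, -0.0942, 0.0692]), (0.68, [0.2975, 0.2884, 0.0023]), (0.63, [0.305, -0.3154, -0.0028]), (0.58, [0.5219, 0.4511, -0.0012])]
cleat_nose [(0.81, [0.6093, 0.433, -0.0001]), (0.66, [0.5358, -0.118, 0.0621]), (0.66, [0.3899, -0.334, -0.0012]), (0.6, [0.3785, 0.2483, 0.0029])]
```

View pics/s2.png

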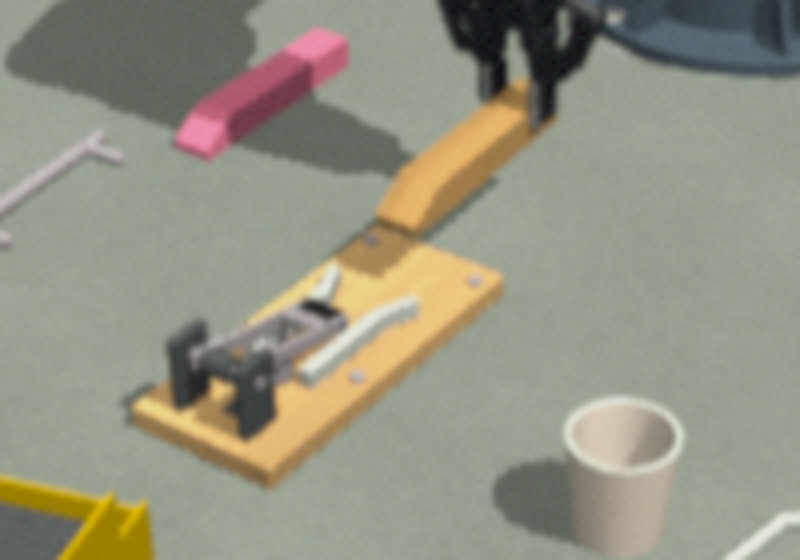

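The scene crop shows the cleat held level, bevel up, with its nose at (395,225) above the bed's front edge and lined up with the channel. I'll lower it to the bed and feel for contact.

```bash
python3 -m crank '[{"linear":[0,0,1],"yaw":0},{"linear":[0,0,1.5],"yaw":0},{"linear":[0,0,1],"yaw":0},{"linear":[0,0,0.7],"yaw":0},{"linear":[0,0,0.2],"yaw":0},{"linear":[0,0,0],"yaw":0},{"linear":[0,0,0],"yaw":0}]'
python3 -m crank '[{"linear":[0,0,0.1],"yaw":0},{"linear":[0,0,0],"yaw":0}]'
python3 -m crank '[{"linear":[0,0,0.1],"yaw":0},{"linear":[0,0,0],"yaw":0}]'
```

```text
clock: 21.4
position: [0.3892, -0.0793, 0.0339]
tool_rot: [3.123, -0.003, 2.856]
wrist_force: [0.6, 0.2, -0.6]
opening: 0.0306
gripper_force: 59.4
clock: 21.6
position: [0.3891, -0.0793, 0.0328]
tool_rot: [3.123, -0.003, 2.856]
wrist_force: [0.2, -0.2, -0.6]
opening: 0.0305
gripper_force: 59.4
clock: 21.8
position: [0.389, -0.0792, 0.0316]
tool_rot: [3.123, -0.004, 2.856]
wrist_force: [-0.1, -0.3, -1.0]
opening: 0.0303
gripper_force: 59.4
```

```bash
python3 -m crank '[{"linear":[0,0,0.1],"yaw":0},{"linear":[0,0,0],"yaw":0}]'
python3 -m crank '[{"linear":[0,0,0.07],"yaw":0},{"linear":[0,0,0],"yaw":0}]'
python3 -m crank '[{"linear":[0,0,0.07],"yaw":0},{"linear":[0,0,0],"yaw":0}]'
python3 - <<'E'
from h import *
for c in("top","scene"):
  robot.read_camera(c)
  for t in("cleat","cleat_nose","jig_mouth"):print(c,t,[(round(r["p"],2),np.round(r["position"],4).tolist()) for r in robot.mark_of(c,t) if np.hypot(r["position"][0]-.5,r["position"][1]+.12)<.1])
  for r in robot.silhouettes(c,"cleat"):
    R=rect(c,r["pixels"],.044)
    if np.hypot(R[0][0]-.48,R[0][1]+.11)<.08:print(c,R)
E
```

```text
clock: 22.0
position: [0.389, -0.0792, 0.0305]
tool_rot: [3.123, -0.004, 2.856]
wrist_force: [0.3, -0.4, 0.5]
opening: 0.0305
gripper_force: 59.5
clock: 22.2
position: [0.389, -0.0791, 0.0299]
tool_rot: [3.123, -0.004, 2.856]
wrist_force: [-0.5, 0.3, 0.6]
opening: 0.0305
gripper_force: 59.6
clock: 22.4
position: [0.3889, -0.0791, 0.0292]
tool_rot: [3.123, -0.004, 2.856]
wrist_force: [-1.5, 0.2, 2.4]
opening: 0.0308
gripper_force: 59.8
top cleat [(0.53, [0.4498, -0.0948, 0.0205])]
top cleat_nose [(0.69, [0.5407, -0.12, 0.0161])]
top jig_mouth [(0.71, [0.552, -0.1275, 0.0171])]
top (array([ 0.5069, -0.1093]), np.float64(-0.27), array([56.8, 34.8]))
scene cleat [(0.6, [0.4482, -0.0983, 0.0248])]
scene cleat_nose [(0.95, [0.5349, -0.1177, 0.0127])]
scene jig_mouth [(0.74, [0.5456, -0.1252, 0.0183])]
scene (array([ 0.4718, -0.0875]), np.float64(-0.28), array([205.1,  60.5]))
```

```bash
python3 -m crank '[{"linear":[-0.5,-0.1,0],"yaw":0},{"linear":[-0.5,0,0],"yaw":0},{"linear":[-0.5,0,0],"yaw":0},{"linear":[-0.5,0,0],"yaw":0},{"linear":[-0.5,0,0],"yaw":0},{"linear":[-0.3,0,0],"yaw":0},{"linear":[0,0,0],"yaw":0}]'
python3 -m crank '[{"linear":[-0.4,0,0],"yaw":0},{"linear":[-0.4,0,0],"yaw":0},{"linear":[-0.4,0,0],"yaw":0},{"linear":[0,0,0],"yaw":0}]'
python3 -m crank '[{"linear":[-0.4,0,0],"yaw":0},{"linear":[-0.4,0,0],"yaw":0},{"linear":[0,0,0],"yaw":0}]'
```

```text
clock: 23.6
position: [0.4163, -0.0882, 0.0292]
tool_rot: [3.123, -0.003, 2.856]
wrist_force: [1.7, -0.7, 2.9]
opening: 0.0306
gripper_force: 59.9
clock: 24.0
position: [0.4275, -0.0915, 0.0291]
tool_rot: [3.123, -0.004, 2.856]
wrist_force: [-1.5, 0.3, 3.5]
opening: 0.0303
gripper_force: 59.8
clock: 24.3
position: [0.4308, -0.0922, 0.0279]
tool_rot: [3.122, -0.012, 2.857]
wrist_force: [-24.0, 9.1, 18.1]
opening: 0.0305
gripper_force: 62.6
```

A 25 N longitudinal jam, so the nose probably caught a rail. I'll back off a little and look.

```bash
python3 -m crank '[{"linear":[0.4,0,-0.05],"yaw":0},{"linear":[0.3,0,-0.05],"yaw":0},{"linear":[0,0,0],"yaw":0}]'
python3 - <<'E'
from h import *
V=[]
for c,(a,b,e,f) in (("scene",(185,265,205,345)),("top",(140,220,320,400))):
  p,d=robot.read_camera(c);cv2.imwrite(f"pics/{c}3.png",cv2.resize(p[a:b,e:f,::-1],None,fx=5.7,fy=5.7,interpolation=cv2.INTER_CUBIC))
  for t in("cleat_nose","jig_mouth"):print(c,t,[(round(r["p"],2),np.round(r["position"],4).tolist()) for r in robot.mark_of(c,t) if np.hypot(r["position"][0]-.5,r["position"][1]+.12)<.1])
E
```

```text
clock: 24.6
position: [0.4277, -0.0916, 0.0299]
tool_rot: [3.123, -0.004, 2.856]
wrist_force: [-0.2, -0.0, -0.7]
opening: 0.0304
gripper_force: 59.5
scene cleat_nose [(0.91, [0.5734, -0.1293, 0.0165])]
scene jig_mouth [(0.57, [0.55, -0.1243, 0.016])]
top cleat_nose [(0.62, [0.5791, -0.1337, 0.0166])]
top jig_mouth [(0.96, [0.5484, -0.1302, 0.0174])]
```

View pics/scene3.png

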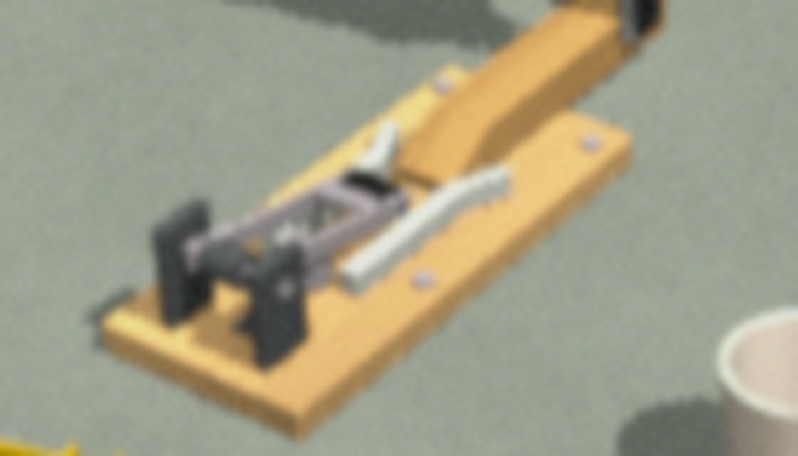

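View pics/top3.png

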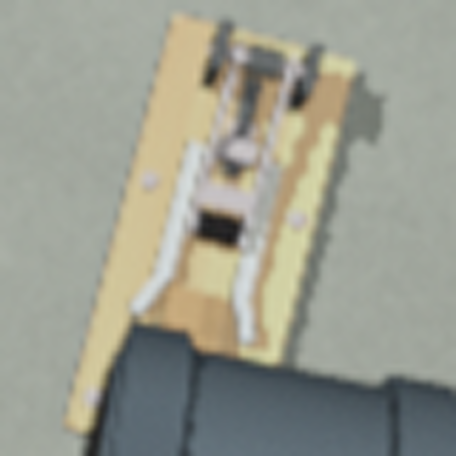

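The nose is at the start of the straight channel, about 15 mm short of the roller (scene crop 400–465,178; top crop row ~290). I'll touch again lightly and read the torque to see which side catches.

```bash
cat > ft.py <<'E'
from h import *
o,y=np.array([.587,-.138]),-.286;u=np.array([np.cos(y),np.sin(y)]);v=np.array([-u[1],u[0]])
s=robot.sense();p=np.array(s["position"][:2])-o;f=np.array(s["wrist_force"]);t=np.array(s["ft_torque"])
print("jig x,y mm",np.round([1000*p@u,1000*p@v],2),"z",round(1000*s["position"][2],1),"F",np.round([f[:2]@u,f[:2]@v,f[2]],1),"T",np.round([t[:2]@u,t[:2]@v,t[2]],3),"t",round(s["clock"],2))
E
python3 ft.py
python3 -m crank '[{"linear":[-0.2,0,0.05],"yaw":0},{"linear":[-0.1,0,0],"yaw":0},{"linear":[0,0,0],"yaw":0}]' >/dev/null; python3 ft.py
python3 -m crank '[{"linear":[-0.1,0,0],"yaw":0},{"linear":[0,0,0],"yaw":0}]'>/dev/null; python3 ft.py
python3 -m crank '[{"linear":[-0.1,0,0],"yaw":0},{"linear":[0,0,0],"yaw":0}]'>/dev/null; python3 ft.py
python3 -m crank '[{"linear":[-0.1,0,0],"yaw":0},{"linear":[0,0,0],"yaw":0}]'>/dev/null; python3 ft.py
```

```text
jig x,y mm [-165.52   -0.44] z 30.0 F [-0.3  0.1 -0.6] T [ 0.039  0.045 -0.   ] t 24.9
jig x,y mm [-162.36   -0.39] z 29.5 F [ 0.6 -0.2 -1.3] T [-0.029 -0.01  -0.017] t 25.2
jig x,y mm [-161.5    -0.37] z 29.5 F [ 0.9  0.  -0.4] T [ 0.011  0.005 -0.044] t 25.4
jig x,y mm [-160.49   -0.39] z 29.5 F [ 0.6  0.3 -0.6] T [-0.001  0.012  0.024] t 25.6
jig x,y mm [-159.49   -0.38] z 29.5 F [ 0.  -0.8 -1.5] T [-0.016 -0.019  0.015] t 25.8
```

It passed freely at a slightly higher z, so the nose had been catching on the bed. I'll continue.

```bash
python3 -m crank '[{"linear":[-0.2,0,0],"yaw":0},{"linear":[-0.2,0,0],"yaw":0},{"linear":[0,0,0],"yaw":0}]' >/dev/null; python3 ft.py
python3 -m crank '[{"linear":[-0.2,0,0],"yaw":0},{"linear":[-0.1,0,0],"yaw":0},{"linear":[0,0,0],"yaw":0}]'>/dev/null; python3 ft.py
python3 -m crank '[{"linear":[-0.2,0,0],"yaw":0},{"linear":[-0.1,0,0],"yaw":0},{"linear":[0,0,0],"yaw":0}]'>/dev/null; python3 ft.py
```

```text
jig x,y mm [-155.25   -0.4 ] z 29.5 F [-0.6 -0.4 -0.9] T [-0.082  0.004  0.012] t 26.1
jig x,y mm [-152.41   -0.37] z 29.5 F [-0.2 -0.2 -0.9] T [-0.07   0.045  0.031] t 26.4
jig x,y mm [-149.41   -0.39] z 29.5 F [-0.8 -1.1 -1.4] T [-0.046  0.067 -0.053] t 26.7
```

```bash
python3 -m crank '[{"linear":[0,0,0.05],"yaw":0},{"linear":[0,0,0],"yaw":0}]' >/dev/null; python3 ft.py
python3 -m crank '[{"linear":[0,0,0.05],"yaw":0},{"linear":[0,0,0],"yaw":0}]' >/dev/null; python3 ft.py
python3 -m crank '[{"linear":[-0.2,0,0],"yaw":0},{"linear":[-0.1,0,0],"yaw":0},{"linear":[0,0,0],"yaw":0}]'>/dev/null; python3 ft.py
python3 -m crank '[{"linear":[-0.2,0,0],"yaw":0},{"linear":[-0.1,0,0],"yaw":0},{"linear":[0,0,0],"yaw":0}]'>/dev/null; python3 ft.py
```

```text
jig x,y mm [-149.53   -0.37] z 29.0 F [ 0.2 -0.1 -0.3] T [-0.094 -0.093  0.041] t 26.9
jig x,y mm [-149.64   -0.34] z 28.6 F [-2.3 -0.3  6.2] T [-0.071  0.349  0.017] t 27.1
jig x,y mm [-146.67   -0.35] z 28.6 F [-3.7 -0.9  7.7] T [-0.055  0.431 -0.021] t 27.4
jig x,y mm [-143.74   -0.37] z 28.6 F [-3.7  0.5  7.7] T [-0.126  0.554 -0.044] t 27.7
```

```bash
python3 -m crank '[{"linear":[-0.2,0,-0.03],"yaw":0},{"linear":[-0.2,0,0],"yaw":0},{"linear":[0,0,0],"yaw":0}]' >/dev/null; python3 ft.py
python3 -m crank '[{"linear":[-0.2,0,0],"yaw":0},{"linear":[-0.2,0,0],"yaw":0},{"linear":[0,0,0],"yaw":0}]' >/dev/null; python3 ft.py
python3 -m crank '[{"linear":[-0.2,0,0],"yaw":0},{"linear":[-0.2,0,0],"yaw":0},{"linear":[0,0,0],"yaw":0}]' >/dev/null; python3 ft.py
python3 -m crank '[{"linear":[-0.2,0,0],"yaw":0},{"linear":[-0.2,0,0],"yaw":0},{"linear":[0,0,0],"yaw":0}]' >/dev/null; python3 ft.py
```

```text
jig x,y mm [-139.49   -0.37] z 28.8 F [-1.9 -0.3  4.4] T [-0.082  0.206  0.005] t 28.0
jig x,y mm [-135.56   -0.37] z 28.8 F [-2.4 -0.2  5.6] T [-0.105  0.323 -0.039] t 28.3
jig x,y mm [-131.57   -0.37] z 28.9 F [-2.8 -0.8  7.2] T [-0.139  0.441 -0.047] t 28.6
jig x,y mm [-129.04   -0.39] z 28.8 F [-14.7   0.4  21.4] T [-0.188  2.846 -0.067] t 28.9
```

```bash
python3 -m crank '[{"linear":[0,0,-0.08],"yaw":0},{"linear":[0,0,0],"yaw":0}]' >/dev/null; python3 ft.py
python3 -m crank '[{"linear":[-0.1,0,-0.03],"yaw":0},{"linear":[0,0,0],"yaw":0}]' >/dev/null; python3 ft.py
python3 -m crank '[{"linear":[-0.1,0,-0.03],"yaw":0},{"linear":[0,0,0],"yaw":0}]' >/dev/null; python3 ft.py
```

```text
jig x,y mm [-128.95   -0.41] z 29.1 F [-6.4  0.4  1.3] T [-0.092  1.189 -0.027] t 29.1
jig x,y mm [-128.43   -0.42] z 29.1 F [-8.2  0.1  1.6] T [-0.088  1.666  0.061] t 29.3
jig x,y mm [-127.5    -0.44] z 29.3 F [-8.3 -0.1  0.6] T [-0.059  1.603  0.009] t 29.5
```

It's climbing at about 8 N, as described. I'll go on up the bevel.

```bash
for i in 1; do :; done
python3 -m crank '[{"linear":[-0.15,0,0],"yaw":0},{"linear":[-0.15,0,0],"yaw":0},{"linear":[-0.1,0,0],"yaw":0}]' >/dev/null; python3 ft.py
python3 -m crank '[{"linear":[-0.15,0,0],"yaw":0},{"linear":[-0.15,0,0],"yaw":0},{"linear":[-0.1,0,0],"yaw":0}]' >/dev/null; python3 ft.py
python3 -m crank '[{"linear":[-0.15,0,0],"yaw":0},{"linear":[-0.15,0,0],"yaw":0},{"linear":[-0.1,0,0],"yaw":0}]' >/dev/null; python3 ft.py
python3 -m crank '[{"linear":[-0.15,0,0],"yaw":0},{"linear":[-0.15,0,0],"yaw":0},{"linear":[-0.1,0,0],"yaw":0}]' >/dev/null; python3 ft.py
```

```text
jig x,y mm [-123.72   -0.43] z 29.2 F [-10.   -0.3   1.9] T [-0.078  1.912  0.031] t 29.8
jig x,y mm [-119.72   -0.42] z 29.1 F [-9.6  0.2  0. ] T [0.007 1.84  0.041] t 30.1
jig x,y mm [-115.63   -0.39] z 29.2 F [-10.6  -0.5   0.4] T [-0.019  1.786 -0.032] t 30.4
jig x,y mm [-111.63   -0.39] z 29.1 F [-8.8  0.4  0.2] T [-0.013  1.822  0.049] t 30.7
```

```bash
python3 -m crank '[{"linear":[-0.15,0,0],"yaw":0},{"linear":[-0.15,0,0],"yaw":0},{"linear":[-0.1,0,0],"yaw":0}]' >/dev/null; python3 ft.py
python3 -m crank '[{"linear":[-0.15,0,0],"yaw":0},{"linear":[-0.15,0,0],"yaw":0},{"linear":[-0.1,0,0],"yaw":0}]' >/dev/null; python3 ft.py
python3 -m crank '[{"linear":[-0.1,0,0],"yaw":0},{"linear":[-0.1,0,0],"yaw":0}]' >/dev/null; python3 ft.py
python3 -m crank '[{"linear":[-0.1,0,0],"yaw":0},{"linear":[-0.1,0,0],"yaw":0}]' >/dev/null; python3 ft.py
python3 -m crank '[{"linear":[-0.1,0,0],"yaw":0},{"linear":[-0.1,0,0],"yaw":0}]' >/dev/null; python3 ft.py
```

```text
jig x,y mm [-107.54   -0.4 ] z 29.1 F [-9.1  0.3 -0. ] T [0.048 1.635 0.052] t 31.0
jig x,y mm [-102.87   -0.38] z 29.3 F [-4.6  0.1 -0. ] T [-0.021  0.939  0.014] t 31.3
jig x,y mm [-100.16   -0.37] z 29.6 F [-3.  -0.1 -1.8] T [-0.036  0.736  0.019] t 31.5
jig x,y mm [-97.64  -0.35] z 29.8 F [-2.   0.3 -2.2] T [-0.033  0.713  0.025] t 31.7
jig x,y mm [-95.51  -0.36] z 29.9 F [-3.7  1.  -2.1] T [-0.027  0.642  0.005] t 31.9
```

```bash
cat >> ft.py <<'E'
import sys
sys.exit(f[:2]@u < -7.5)
E
python3 -m crank '[{"linear":[-0.1,0,0],"yaw":0},{"linear":[0,0,0],"yaw":0}]' >/dev/null; python3 ft.py &&
python3 -m crank '[{"linear":[-0.1,0,0],"yaw":0},{"linear":[0,0,0],"yaw":0}]' >/dev/null; python3 ft.py &&
python3 -m crank '[{"linear":[-0.1,0,0],"yaw":0},{"linear":[0,0,0],"yaw":0}]' >/dev/null && python3 ft.py &&
python3 -m crank '[{"linear":[-0.1,0,0],"yaw":0},{"linear":[0,0,0],"yaw":0}]' >/dev/null && python3 ft.py &&
python3 -m crank '[{"linear":[-0.1,0,0],"yaw":0},{"linear":[0,0,0],"yaw":0}]' >/dev/null && python3 ft.py &&
python3 -m crank '[{"linear":[-0.1,0,0],"yaw":0},{"linear":[0,0,0],"yaw":0}]' >/dev/null && python3 ft.py &&
python3 -m crank '[{"linear":[-0.1,0,0],"yaw":0},{"linear":[0,0,0],"yaw":0}]' >/dev/null && python3 ft.py &&
python3 -m crank '[{"linear":[-0.1,0,0],"yaw":0},{"linear":[0,0,0],"yaw":0}]' >/dev/null && python3 ft.py &&
python3 -m crank '[{"linear":[-0.1,0,0],"yaw":0},{"linear":[0,0,0],"yaw":0}]' >/dev/null && python3 ft.py &&
python3 -m crank '[{"linear":[-0.1,0,0],"yaw":0},{"linear":[0,0,0],"yaw":0}]' >/dev/null && python3 ft.py
```

```text
jig x,y mm [-94.36  -0.34] z 29.9 F [-2.3  0.5 -3.6] T [-0.022  0.39   0.053] t 32.1
jig x,y mm [-94.36  -0.34] z 29.9 F [-2.3  0.5 -3.6] T [-0.022  0.39   0.053] t 32.1False
False
```

```bash
sed -i 's/sys.exit(.*/sys.exit(int(f[:2]@u < -7.5))/' ft.py
python3 -m crank '[{"linear":[-0.1,0,0.06],"yaw":0},{"linear":[0,0,0],"yaw":0}]' >/dev/null; python3 ft.py &&
python3 -m crank '[{"linear":[-0.1,0,0],"yaw":0},{"linear":[0,0,0],"yaw":0}]' >/dev/null && python3 ft.py &&
python3 -m crank '[{"linear":[-0.1,0,0],"yaw":0},{"linear":[0,0,0],"yaw":0}]' >/dev/null && python3 ft.py &&
python3 -m crank '[{"linear":[-0.1,0,0],"yaw":0},{"linear":[0,0,0],"yaw":0}]' >/dev/null && python3 ft.py &&
python3 -m crank '[{"linear":[-0.1,0,0],"yaw":0},{"linear":[0,0,0],"yaw":0}]' >/dev/null && python3 ft.py &&
python3 -m crank '[{"linear":[-0.1,0,0],"yaw":0},{"linear":[0,0,0],"yaw":0}]' >/dev/null && python3 ft.py &&
python3 -m crank '[{"linear":[-0.1,0,0],"yaw":0},{"linear":[0,0,0],"yaw":0}]' >/dev/null && python3 ft.py &&
python3 -m crank '[{"linear":[-0.1,0,0],"yaw":0},{"linear":[0,0,0],"yaw":0}]' >/dev/null && python3 ft.py &&
python3 -m crank '[{"linear":[-0.1,0,0],"yaw":0},{"linear":[0,0,0],"yaw":0}]' >/dev/null && python3 ft.py &&
python3 -m crank '[{"linear":[-0.1,0,0],"yaw":0},{"linear":[0,0,0],"yaw":0}]' >/dev/null && python3 ft.py
```

```text
jig x,y mm [-93.47  -0.35] z 29.3 F [-2.5  0.4 -1.8] T [-0.028  0.461  0.036] t 32.3
jig x,y mm [-92.51  -0.34] z 29.4 F [-2.8  0.6 -1.5] T [-0.043  0.544  0.038] t 32.5
jig x,y mm [-91.47  -0.33] z 29.4 F [-3.1 -0.1 -1.4] T [-0.026  0.563  0.009] t 32.7
jig x,y mm [-90.44  -0.34] z 29.4 F [-1.6  0.3 -2. ] T [0.034 0.535 0.025] t 32.9
jig x,y mm [-89.43  -0.34] z 29.3 F [-2.7 -0.6 -1.8] T [-0.006  0.516  0.067] t 33.1
jig x,y mm [-88.97  -0.32] z 29.2 F [-5.5  0.2 -0.6] T [-0.017  0.95   0.027] t 33.3
jig x,y mm [-88.95  -0.33] z 29.0 F [-11.7   1.    3.3] T [0.041 2.146 0.024] t 33.5
```

The stop is met at grip x = -89 mm. I'll build up to about 15 N in small steps and hold.

```bash
python3 -m crank '[{"linear":[-0.05,0,-0.02],"yaw":0},{"linear":[0,0,0],"yaw":0},{"linear":[0,0,0],"yaw":0}]' >/dev/null; python3 ft.py
python3 -m crank '[{"linear":[-0.03,0,-0.01],"yaw":0},{"linear":[0,0,0],"yaw":0},{"linear":[0,0,0],"yaw":0}]' >/dev/null; python3 ft.py
```

```text
jig x,y mm [-88.95  -0.34] z 29.0 F [-13.1  -0.2   2.6] T [0.01  2.493 0.054] t 33.8
jig x,y mm [-88.92  -0.33] z 29.0 F [-14.8   0.9   3. ] T [0.078 2.763 0.055] t 34.1
```

```bash
python3 -m crank '[{"linear":[-0.04,0,-0.01],"yaw":0},{"linear":[0,0,0],"yaw":0},{"linear":[0,0,0],"yaw":0},{"linear":[0,0,0],"yaw":0},{"linear":[0,0,0],"yaw":0},{"linear":[0,0,0],"yaw":0},{"linear":[0,0,0],"yaw":0}]' >/dev/null; python3 ft.py
```

```text
jig x,y mm [-88.95  -0.32] z 29.0 F [-16.1   0.7   2.9] T [0.076 3.19  0.094] t 34.8
```

```bash
python3 -m crank '[{"linear":[0.1,0,0],"yaw":0},{"linear":[0.06,0,0],"yaw":0},{"linear":[0,0,0],"yaw":0}]' >/dev/null; python3 ft.py
python3 -m crank '[{"linear":[0,0,0],"yaw":0},{"linear":[0,0,0],"yaw":0},{"linear":[0,0,0],"yaw":0},{"linear":[0,0,0],"yaw":0},{"linear":[0,0,0],"yaw":0},{"linear":[0,0,0],"yaw":0}]' 6; python3 ft.py
python3 -m crank '[{"linear":[0,0,-0.5],"yaw":0},{"linear":[0,0,-1],"yaw":0},{"linear":[0,0,-2],"yaw":0},{"linear":[0,0,-2],"yaw":0},{"linear":[0,0,-2],"yaw":0},{"linear":[2,0,-2],"yaw":0},{"linear":[4,0,0],"yaw":0},{"linear":[4,0,0],"yaw":0}]'
python3 -m crank '[{"linear":[4,0,0],"yaw":0},{"linear":[0,4,0],"yaw":0},{"linear":[0,4,0],"yaw":0},{"linear":[0,4,0],"yaw":0},{"linear":[0,4,0],"yaw":0},{"linear":[0,0,0],"yaw":0}]'
python3 - <<'E'
from h import *
a=[]
for c,(a0,b,e,f) in (("scene",(185,265,205,345)),("top",(140,220,320,400))):
  p,d=robot.read_camera(c);a.append(cv2.resize(p[a0:b,e:f,::-1],None,fy=4.5,fx=4.5 if c=="scene" else 2.0 if 0 else 2.1,interpolation=cv2.INTER_CUBIC) if c=="scene" else cv2.resize(p[a0:b,e:f,::-1],(160*1,360)))
  for t in("cleat","cleat_nose"):print(c,t,[(round(r["p"],2),np.round(r["position"],4).tolist()) for r in robot.mark_of(c,t) if np.hypot(r["position"][0]-.6,r["position"][1]+.14)<.1])
  for r in robot.silhouettes(c,"cleat"):
    R=rect(c,r["pixels"],.044)
    if np.hypot(R[0][0]-.55,R[0][1]+.12)<.08:print(c,R)
cv2.imwrite("pics/final.png",np.hstack(a))
E
```

```text
jig x,y mm [-88.9   -0.37] z 29.4 F [-6.8  0.7 -1.7] T [0.011 1.486 0.083] t 35.1
clock: 35.7
position: [0.5026, -0.1135, 0.0298]
tool_rot: [3.123, -0.004, 2.856]
wrist_force: [-0.4, 0.0, -0.8]
opening: 0.0602
gripper_force: 0.0
jig x,y mm [-87.92  -0.35] z 29.8 F [-0.3 -0.1 -0.8] T [-0.025 -0.015 -0.032] t 35.7
clock: 36.5
position: [0.4059, -0.0871, 0.1262]
tool_rot: [3.122, -0.002, 2.856]
wrist_force: [-0.7, 0.1, -0.1]
opening: 0.0601
gripper_force: 0.0
clock: 37.1
position: [0.4143, 0.0812, 0.1293]
tool_rot: [3.121, -0.002, 2.86]
wrist_force: [-0.6, -1.3, 0.4]
opening: 0.0601
gripper_force: 0.0
scene cleat [(0.61, [0.5582, -0.1281, 0.0197])]
scene cleat_nose [(0.96, [0.6458, -0.1526, 0.0124])]
scene (array([ 0.5734, -0.1205]), np.float64(-0.267), array([196.6,  54.6]))
top cleat [(0.9, [0.5607, -0.131, 0.0209])]
top cleat_nose [(0.88, [0.6491, -0.157, 0.0164])]
top (array([ 0.5361, -0.1218]), np.float64(-0.273), array([130.6,  35.9]))
```

View pics/final.png

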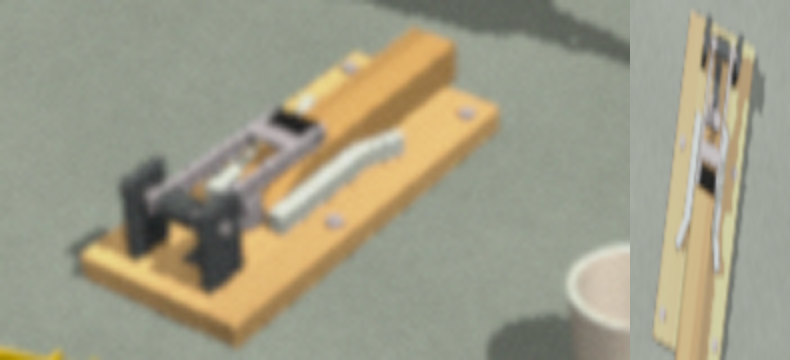

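The cleat lies in the channel, flat on the bed, with the roller (black, scene crop (290,120)) on its top. It was still pressed on the stop at release, and the robot is clear.

```bash
python3 -c "
from cell import robot;print(robot.hand_in())"
```

```text
the job is handed in; nothing more can be done
None
```

The cleat is in the jig against the end stop, flat under the hold-down roller, after an estimated 13 N push held for about 0.7 s. I handed the job in, but no verdict came back.

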